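# Turn a lidded dish over from a bolted carrier onto an incubation stand

### The arm

A 6-joint arm with a two-finger parallel gripper is mounted at the origin on the work surface. World frame = base frame: x ahead of the robot, y to its left, z up, the work surface at z = 0. Lengths are in m, angles in rad, forces in N, time in s.
With the tool pointing down it reaches from about 0.425 to 0.95 m from the base axis. Payload 3.5 kg.
Tool frame: the origin (TCP) lies midway between the tips of the shut fingers; the grasp point (between the pads) lies 19 mm behind it; z points along the fingers, y is the line along which they close (so a half turn about z gives the same grasp; the last joint's range is limited). The gripper opens to 85 mm and grips with 20 to 120 N. Pads are 22 mm wide; open, the fingers measure 114 mm over their backs; the gripper's body (76 mm by 85 mm) begins 54 mm behind the grasp point. The pads swing forward as they close: fully open they stand 13 mm farther back than shut.
Start: joints at [1.172, 0.286, 1.577, -0, 1.279, -0.15], TCP at [0.166, 0.654, 0.231] pointing down, gripper open.
Joint ranges: [-2.77, 2.77], [-0.9, 2.22], [0.21, 2.48], [-1.53, 4.67], [0.24, 2.81], [-2.84, 2.84]. Speed limits (rad/s): [2.79, 2.79, 3.14, 3.14, 3.14, 3.14].

### API

Orientations are given as a unit quaternion [x, y, z, w].
In Python, from plant import ctrl gives the robot as it stands. The module is installed in compiled form; this text tells all that it offers.
- The arm moves only by the shell command python3 -m inch 'ROWS' [FORCE]. ROWS is JSON, a list of rows, each a list of 5 numbers: the closure, from 0 (fully open) to 1 (shut), then the shift along the tool's x, y, z in m, then the turn about the tool's z in degrees. A call has 1 to 5 rows; each row is the pose to reach, as a shift and turn from the pose commanded when the call began, along the tool's axes at that moment; what a row does not reach only later rows make up. A row lasts 1/12 s, in which the tool goes at most 41.7 mm and 7.16 degrees, less where a joint would pass 70% of its speed; a pose out of reach is approached as far as the arm can. A call with a gripper value outside its range is refused whole. The fingers move at their own pace and stop on an object; FORCE is the grip in N (left out, the last holds). Time passes only in rows, so rows that repeat a pose let the fingers close. It gives the time, the measured TCP pose, the force, the opening and the grip force at its end, in the units of the state.
- ctrl.get_state(): the state, without advancing time (a new reading comes with each control period).
- ctrl.read_camera(name): name is "side" or "top" or "wrist"; returns a dict with "pixels" (400x640x3 uint8, red, green, blue), "depth" (400x640 float32, m along the optical axis (not along the pixel's ray), 0 where there is no reading), "fx", "fy", "cx", "cy" (pixels), "xyz" and "rotation" of the camera in the world; the wrist camera has in their place "mount" (4x4, takes a point from camera to tool coordinates, whose origin is the TCP and whose axes are the flange's). Camera axes: x right, y down, z forward; pixel columns grow to the right and rows downward; lengths in m; the calibration is good to about 2 mm. A picture is of the moment at which its call begins: read the wrist's pose just before it.
- ctrl.sign_off(): hands the job in; it is judged then, once.
Trained networks look in a picture, given as the dict that the camera call returned (one of the last four; its "shot" number tells which), for a name from the list of things; names that differ only in an ending like _2 or _b are one class to them, and where a whole thing is asked for, a point or a joint stands for the part that bears it (a point fixed in the world has none). Each returns a list of dicts, best first, with "score" (0 to 1); they miss things now and then, are a little off and sometimes report something else, mostly with a low value. They report only what shows in the picture. A call takes as long as a camera call. They do not tell look-alikes from the thing itself.
- ctrl.spot_in(query, picture): "at" ([column, row] in pixels, amid what is visible of it).
- ctrl.tip_of(query, picture): "at" ([column, row] in pixels: a listed point, or the origin of a listed thing).
The state is a dict: "time": time; "qpos": joint angles; "dq": joint speeds; "joint_efforts": joint torques, N m; "eef_pos": TCP position; "tcp_rot": TCP orientation; "contact_force": force on the tool from outside, world axes, zero at the start; "wrist_torque": the same for the moment, N m; "opening": opening from 0.0 (shut) to 1.0 (fully open); "finger_force": force on a finger pad.
Only numpy, scipy, OpenCV 4.12 (cv2) and the standard library are available. Lean on these libraries where they do the work, as an engineer would, in place of code of your own. Each camera call takes 0.05 s, during which the arm holds its last target. There are 200 camera calls.

### The job

The lidded culture dish has arrived lid-up, locked in the sloping carrier. Lift the handle of the carrier's bolt out of its notch and draw the bolt back as far as it goes, leaving it drawn; then pinch the lid and the dish together, turn them over as one, and set them lid-down on the empty sloping stand, square and fully home against its lip, with the lid still on. Leave the dish on the other stand and everything else on the bench where they are.

Things in the scene. Friction and masses are not known exactly. Their poses are not given: they have to be found in the camera images.
- carrier: Steel sloping holder with a bolt on its +y side, base plate 130 x 195 x 12 mm, fixed. Origin on the bench under the dish's middle, z up, +x = the way it slopes down. Two rails 22 mm wide, middles at y = +-49, 76 mm clear between them, slope 50 deg from horizontal; one finger can go under the dish between them. The dish lies on them lid outward (normal leans 50 deg from vertical to +x).
- carrier_lip (a point): Foot of the carrier's slope, mid-width: where the rail faces meet the lip (s = 0, n = 0), at x = 20, z = 30 mm of the carrier. A point s up the slope and n out of the rail faces is at carrier x = 20 - 0.643 s + 0.766 n, z = 30 + 0.766 s + 0.643 n. The lip is 27 mm high in n; the dish's lower edge rests on it, the lid spans s = 0 to 90; rails reach s = 88.
- bolt (a joint): Slide of the bolt along the carrier's +y, m: 0 = home, 0.042 = fully drawn. Axis at carrier x = -23, z = 122 mm. The L-shaped keeper at its tip hooks 4 mm clear over the dish's top corner (y = 42 to 66: over lid face and top edge). About 2 N of friction; stays where left. Slides only 3 mm until the handle is lifted.
- bolt_handle (a joint): Angle of the handle about the bolt's axis, rad: 0 = level in the notch, pointing to the carrier's -x; 1.2 = fully lifted. Steel bar 12 mm thick, 76 mm long from the axis, at carrier y = 90 mm with the bolt home. From 0.6 up it clears the notch: two prongs 15 to 29 mm from the axis, 18 mm apart, tops 6 mm above the axis. Friction 0.05 N m holds it.
- handle_grip (a point): Middle of the handle bar 57 mm from the bolt's axis, where it can be pinched from above across the carrier's y; over 25 mm free on both sides. Moves with the handle: it rises in an arc about the axis. Left lifted, the handle stays up (its end about 180 mm above the bench at 0.8 rad); with the bolt drawn it is past the notch and can be laid down level again.
- dish: Lower half of the dish to be turned: white tray with six compartments, 81 (x) x 111 (y) x 20 mm (z), open to +z, 60 to 130 g. Origin at the centre of its underside; z towards the lid. In the carrier its x points down the slope and y is the carrier's y. The keeper holds it in until the bolt is drawn.
- lid: Loose clear lid, 90 (x) x 120 (y) mm, 3 mm top, skirt reaching 12 mm from the outer face, 40 g. Origin at the centre of its outer face; z outward, away from the dish. On the dish its origin is 23 mm along the dish's z (1.5 mm play sideways), so lid and dish together are 23 mm thick. Only pinching or gravity holds it on.
- stand: The empty steel stand, base plate 130 x 150 x 12 mm, fixed, no bolt: same frame, rails, slope (50 deg) and lip as the carrier. Origin on the bench, z up, +x = the way it slopes down. The dish goes on with its 120 mm side along y, its lower edge on the lip; side cheeks from the lip to s = 34 mm stand 130 mm apart, as high as the lip (27 mm).
- stand_seat (a point): Point midway between the empty stand's rails, in the plane of the rail faces, 45 mm up the slope from the lip (stand x = -9, z = 64.5 mm): the centre of the lid's outer face belongs here when the dish lies lid-down fully home; the lid's z then points into the slope, 130 deg from vertical.
- stand2: The other sloping stand, same shape as the empty one, occupied by the second dish. Not to be used.
- dish2: Second lidded dish, same size, lying lid-down on the other stand; leave it. Origin at the centre of its lid's outer face (underneath), z out of the rails.
- bottle: Clear bottle, 64 mm across, 130 mm tall, standing beyond the stands; origin under its centre.
- beaker: Glass beaker, 72 mm across, 100 mm tall; origin under its centre.
- jar: Brown glass jar, 60 mm across, 90 mm tall; origin under its centre.
- flask: Flat clear culture flask lying down, 75 x 75 x 26 mm with a capped neck along +x to 70 mm; origin under its body's centre.
- tipbox: Grey box of pipette tips, 85 x 120 x 55 mm; origin under its centre.
There are look-alikes about, which are no part of the job. What is shaped like the lid but turquoise is not meant. What is shaped like the stand but blue is not meant.

How it is judged:
On the way, in this order (a step that is already met when the one before it is completed fails the run):
1. the bolt is drawn fully back (value of joint bolt above 0.036 m), for 0.2 s.
2. the dish, lid on, is clear of the carrier and turned over (z of lid in the frame of dish between 0.018 and 0.027 m and x of lid in the frame of dish between -0.005 and 0.005 m and y of lid in the frame of dish between -0.005 and 0.005 m and angle between the z axis of lid and the z axis of dish, either way round below 0.12 rad and angle between lid's own z axis and vertical above 2 rad and distance of dish from where it was at the start of the episode above 0.06 m), for 0.1 s.
At the end, for the whole second after the job is handed in: The dish lies lid-down on the empty stand: lid face on the rails (130 deg from vertical, within 7), within 9 mm sideways and 5 mm otherwise of fully home, square within 5 deg, lid on (within 4 mm), all at rest, the bolt still drawn (over 34 of 42 mm) (z of lid in the frame of dish between 0.018 and 0.027 m and x of lid in the frame of dish between -0.005 and 0.005 m and y of lid in the frame of dish between -0.005 and 0.005 m and angle between the z axis of lid and the z axis of dish, either way round below 0.12 rad and x of lid in the frame of stand between -0.0149 and -0.0029 m and y of lid in the frame of stand between -0.009 and 0.009 m and z of lid in the frame of stand between 0.0595 and 0.0695 m and angle between lid's own z axis and vertical between 2.15 and 2.39 rad and angle between the y axis of lid and the y axis of stand, either way round below 0.1 rad and linear speed of each of dish, lid below 0.02 m/s and value of joint bolt above 0.034 m); the robot touches nothing.
It fails at once if the lid parts from the dish (more than about 9 mm at its middle, or cocked more than 0.25 rad) (z of lid in the frame of dish above 0.032 m or angle between the z axis of lid and the z axis of dish, either way round above 0.25 rad).
It fails at once if the second dish, on the other stand, is shifted more than 10 mm (distance of dish2 from where it was at the start of the episode above 0.01 m).
It fails at once if the bottle, beaker, jar, flask or tip box is shifted more than 25 mm (distance of any of bottle, beaker, jar, flask, tipbox from where it was at the start of the episode above 0.025 m).
It also fails if it takes over 54 s, if anything falls off the work surface, if the arm or the gripper's body presses on something with over 40 N, if the wrist force passes 120 N, or if a joint passes its speed limit or range.

## Working session

There is one attempt and no reset: what is moved stays moved. The work goes in short steps, Python scripts to look and compute and a shell command to move; the robot and the scene stay as the last step left them, time stands still between calls to the robot, and variables do not carry over. Pictures are saved under pics/ and viewed, at most 10 in all, crops included, and the job is handed in when it is done.

```bash
mkdir -p pics; cat > h.py <<'E'
import numpy as np, cv2
from scipy.spatial.transform import Rotation as R
from plant import ctrl
def shot(n):
    s=ctrl.get_state(); p=ctrl.read_camera(n)
    if n=='wrist':
        T=np.eye(4);T[:3,:3]=R.from_quat(s['tcp_rot']).as_matrix();T[:3,3]=s['eef_pos'];T=T@np.array(p['mount'])
    else:
        T=np.eye(4);r=np.array(p['rotation'])
        T[:3,:3]=r if r.shape==(3,3) else R.from_quat(r).as_matrix();T[:3,3]=p['xyz']
    p['T']=T; return p
def cloud(p):
    d=p['depth'];v,u=np.mgrid[:d.shape[0],:d.shape[1]]
    c=np.stack([(u-p['cx'])/p['fx']*d,(v-p['cy'])/p['fy']*d,d],-1)
    w=c@p['T'][:3,:3].T+p['T'][:3,3]; w[d<=0]=np.nan; return w
def save(p,name): cv2.imwrite(f'pics/{name}.png',cv2.cvtColor(p['pixels'],cv2.COLOR_RGB2BGR))
def ray(p,at,z):
    c=np.array([(at[0]-p['cx'])/p['fx'],(at[1]-p['cy'])/p['fy'],1]);d=p['T'][:3,:3]@c;o=p['T'][:3,3]
    return o+d*(z-o[2])/d[2]
E
python3 - <<'E'
from h import *
np.set_printoptions(precision=3,suppress=True)
s=ctrl.get_state();print(s['tcp_rot'],s['eef_pos'],s['opening'],s['contact_force'])
print(R.from_quat(s['tcp_rot']).as_matrix())
for n in ['top','side']:
    p=shot(n);save(p,n+'0');c=cloud(p);print(n,p['T'],p['fx'])
    for q in ['carrier','carrier_lip','bolt','bolt_handle','handle_grip','dish','lid','stand','stand_seat','stand2','dish2']:
        for f in (ctrl.tip_of,ctrl.spot_in):
            for r in f(q,p)[:3]:
                u,v=np.clip(np.round(r['at']).astype(int),0,[639,399]); print(q,f.__name__,r['at'],round(r['score'],2),c[v,u])
E
```

```text
[ 0.124  0.992 -0.001 -0.   ] [0.166 0.654 0.23 ] 0.9985343468915573 [-0.885  0.025  0.025]
[[-0.969  0.246 -0.001]
 [ 0.246  0.969 -0.002]
 [ 0.    -0.002 -1.   ]]
top [[ 0.028 -0.999  0.044  0.473]
 [-1.    -0.028 -0.011 -0.002]
 [ 0.012 -0.044 -0.999  1.124]
 [ 0.     0.     0.     1.   ]] 413.1151990977967
carrier call [434.3, 182.8] 0.63 [ 0.575 -0.299  0.106]
carrier call [414.1, 184.4] 0.97 [ 0.569 -0.244  0.127]
carrier call [453.1, 190.6] 0.72 [ 0.558 -0.351  0.091]
carrier_lip call [436.8, 170.9] 0.77 [ 0.61  -0.317  0.068]
carrier_lip call [413.8, 189.1] 0.78 [ 0.557 -0.244  0.129]Traceback (most recent call last):
  File "<stdin>", line 9, in <module>
ValueError: it knows: beaker, bottle, carrier, carrier_lip, dish, flask, handle_grip, jar, lid, stand, stand_seat, tipbox
```

View pics/top0.png

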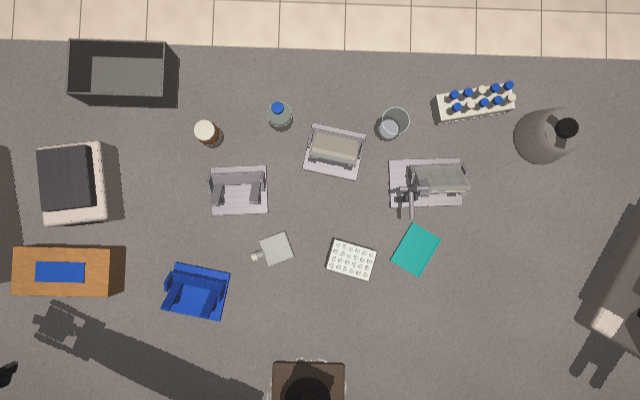

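```bash
python3 - <<'E'
from h import *
np.set_printoptions(precision=3,suppress=True)
for n in ['top','side']:
    p=shot(n);save(p,n+'1');c=cloud(p);print(n,p['T'].tolist() if n=='side' else '',p['fx'])
    for q in ['carrier','carrier_lip','handle_grip','dish','lid','stand','stand_seat','beaker','bottle','jar']:
        for nm,f in (('tip',ctrl.tip_of),('spot',ctrl.spot_in)):
            for r in f(q,p)[:4]:
                u,v=np.clip(np.round(r['at']).astype(int),0,[639,399]); print(q,nm,r['at'],round(r['score'],2),c[v,u])
    np.save(n+'c.npy',c)
p=shot('top'); im=p['pixels'][120:230,190:480]
cv2.imwrite('pics/topcrop.png',cv2.resize(cv2.cvtColor(im,cv2.COLOR_RGB2BGR),(790,300),interpolation=cv2.INTER_CUBIC))
E
```

```text
top  413.1151990977967
carrier tip [432.6, 181.3] 0.82 [ 0.581 -0.299  0.097]
carrier spot [413.6, 184.3] 0.57 [ 0.569 -0.244  0.128]
carrier spot [336.1, 148.2] 0.32 [ 0.657 -0.054  0.1  ]
carrier_lip tip [437.0, 174.6] 0.93 [ 0.599 -0.315  0.076]
carrier_lip spot [416.4, 188.4] 0.95 [ 0.559 -0.248  0.131]
handle_grip tip [440.7, 179.3] 0.5 [ 0.588 -0.321  0.09 ]
handle_grip tip [407.4, 215.1] 0.47 [ 0.496 -0.257  0.   ]
handle_grip spot [411.3, 202.8] 0.63 [ 0.523 -0.238  0.127]
handle_grip spot [278.7, 115.2] 0.6 [0.734 0.09  0.106]
dish tip [336.3, 153.1] 0.75 [ 0.642 -0.054  0.11 ]
dish tip [280.9, 253.7] 0.75 [0.384 0.081 0.026]
dish tip [438.5, 182.3] 0.41 [ 0.578 -0.309  0.104]
lid tip [414.1, 249.7] 0.66 [ 0.402 -0.277  0.004]
lid tip [439.0, 178.1] 0.65 [ 0.59  -0.315  0.092]
lid tip [385.5, 129.7] 0.27 [ 0.705 -0.178  0.102]
lid spot [281.7, 113.9] 0.74 [0.737 0.083 0.105]
lid spot [444.6, 176.5] 0.73 [ 0.596 -0.333  0.083]
stand tip [239.6, 186.2] 0.91 [0.562 0.198 0.01 ]
stand tip [336.1, 148.7] 0.77 [ 0.654 -0.054  0.102]
stand tip [200.3, 287.4] 0.68 [0.292 0.29  0.026
[... 2558 characters left out ...]
]
stand_seat tip [167.2, 205.6] 0.82 [ 0.304  0.413 -0.001]
stand_seat tip [272.7, 190.5] 0.63 [0.569 0.238 0.03 ]
stand_seat spot [172.3, 219.7] 0.65 [0.275 0.314 0.011]
stand_seat spot [274.4, 202.0] 0.62 [0.548 0.205 0.011]
beaker tip [426.9, 245.1] 0.97 [ 0.712 -0.225  0.015]
beaker spot [427.3, 221.2] 0.89 [ 0.701 -0.221  0.091]
bottle tip [348.1, 196.3] 0.73 [ 0.633 -0.016  0.096]
bottle tip [427.3, 295.2] 0.44 [ 0.567 -0.335  0.012]
bottle spot [350.3, 175.6] 0.58 [0.728 0.073 0.087]
bottle spot [387.0, 244.1] 0.5 [ 0.524 -0.246  0.122]
bottle spot [429.0, 271.2] 0.17 [ 0.569 -0.329  0.075]
jar tip [296.4, 181.6] 0.8 [0.676 0.261 0.009]
jar spot [296.7, 168.6] 0.82 [0.678 0.257 0.056]
```

View pics/side1.png

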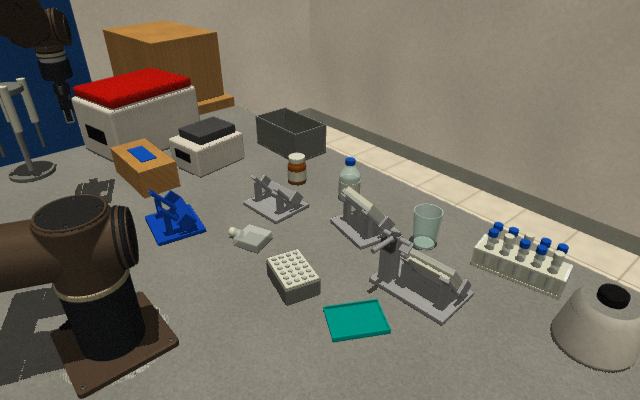

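View pics/topcrop.png

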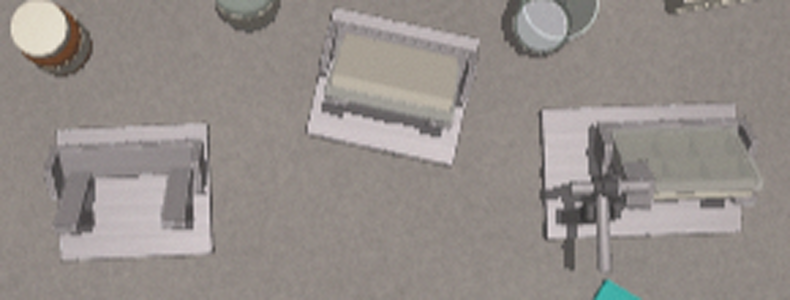

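```bash
python3 - <<'E'
from h import *
np.set_printoptions(precision=4,suppress=True)
c=np.load('topc.npy').reshape(-1,3);c=c[np.isfinite(c[:,0])]
s=np.load('sidec.npy').reshape(-1,3);s=s[np.isfinite(s[:,0])]
def box(x0,x1,y0,y1,z0,z1,c): return c[(c[:,0]>x0)&(c[:,0]<x1)&(c[:,1]>y0)&(c[:,1]<y1)&(c[:,2]>z0)&(c[:,2]<z1)]
for nm,b,zt in (('stand',(.45,.66,.1,.3),.012),('carrier',(.45,.68,-.47,-.18),.012)):
  for cn,C in(('top',c),('side',s)):
    g=box(*b,-.02,.2,C); fl=box(*b,-.02,.004,C)
    q=box(*b,.007,.018,C); r=cv2.minAreaRect(q[:,:2].astype(np.float32)*1000); print(nm,cn,len(q),r,'z',np.median(q[:,2]),'floor',np.median(fl[:,2]))
h=box(.46,.545,-.27,-.2,.105,.15,c);print('handle',len(h),h.min(0),h.max(0),h.mean(0))
print(np.round(h[np.argsort(h[:,0])][::3]*1000))
# lid face
l=box(.53,.64,-.39,-.28,.04,.13,c);l=l[l[:,0]>.565]
A=np.c_[l[:,:2],np.ones(len(l))];k=np.linalg.lstsq(A,l[:,2],rcond=None)[0];n=np.r_[-k[:2],1];n/=np.linalg.norm(n);print('lidplane',k,n,np.degrees(np.arccos(n[2])),np.degrees(np.arctan2(n[1],n[0])))
print('lid extents',l.min(0),l.max(0))
# stand high pts
st=box(.45,.66,.1,.3,.025,.13,c);print('stand high',len(st),st.min(0),st.max(0)); r=cv2.minAreaRect(st[:,:2].astype(np.float32)*1000);print(r)
print('stand ridge z>.08',box(.45,.66,.1,.3,.08,.13,c)*1000)
E
```

```text
stand top 1556 ((554.87255859375, 200.92303466796875), (135.07264709472656, 150.1710968017578), 4.314957618713379) z 0.011535526904662308 floor -0.000463134158808165
stand side 783 ((548.9908447265625, 199.60202026367188), (131.18418884277344, 152.8742218017578), 4.328464508056641) z 0.011650694622521773 floor -0.0002084877850473399
carrier top 1642 ((554.0772705078125, -334.0767517089844), (201.5399169921875, 255.7816925048828), 3.6362595558166504) z 0.0116668757700924 floor -0.00022711555925369886
carrier side 2023 ((550.527099609375, -304.773193359375), (198.67926025390625, 198.2952880859375), 4.359744548797607) z 0.011318274986455878 floor -0.0005992515862087155
handle 181 [ 0.4843 -0.2638  0.105 ] [ 0.5449 -0.2222  0.1334] [ 0.5223 -0.2371  0.1248]
[[ 484. -236.  124.]
 [ 487. -239.  125.]
 [ 487. -246.  127.]
 [ 489. -238.  128.]
 [ 492. -237.  123.]
 [ 492. -243.  126.]
 [ 494. -238.  127.]
 [ 496. -234.  123.]
 [ 496. -240.  129.]
 [ 499. -236.  125.]
 [ 499. -243.  128.]
 [ 501. -234.  122.]
 [ 504. -237.  129.]
 [ 504. -240.  129.]
 [ 506. -240.  128.]
 [ 506. -243.  128.]

[... 4635 characters left out ...]
100.6892]
 [510.6118 253.0518  94.6426]
 [510.4901 249.3033  99.8155]
 [510.7147 247.856   95.6393]
 [510.7643 245.2496  96.1866]
 [510.7557 242.2739  98.2918]
 [510.9565 240.6351  94.781 ]
 [510.922  237.5049  97.5742]
 [511.2432 236.5879  90.8635]
 [513.4003 159.3418  91.4411]
 [513.4422 156.7412  92.1581]
 [513.4987 154.1998  92.5076]
 [513.5093 151.488   94.0064]
 [513.617  149.1425  93.0644]
 [508.0489 255.377   94.8565]
 [508.1963 253.4583  92.6127]
 [508.1215 249.9495  96.7936]
 [508.2302 247.7512  95.6723]
 [508.3529 245.6437  94.1512]
 [508.4589 243.4126  93.1171]
 [508.564  241.1698  92.1107]
 [508.6617 238.871   91.3226]
 [508.6471 235.8265  93.7401]
 [505.661  256.0342  91.8437]]
```

```bash
python3 - <<'E'
from h import *
np.set_printoptions(precision=4,suppress=True)
p=shot('top');w=lambda a,z:ray(p,a,z)
f=lambda x,y:(190+x/2.724,120+y/2.727)
print('carrier plate',[w(f(*q),.012)[:2] for q in((541,108),(737,104),(742,236),(545,240))])
print('stand plate',[w(f(*q),.012)[:2] for q in((57,130),(207,123),(213,252),(62,259))])
print('handle end,L,R',[w(f(*q),.125)[:2] for q in((603,271),(598,250),(608,250),(597,225),(608,225))])
print('lid lower corners', [w(f(*q),.045)[:2] for q in((620,128),(747,120))],'carr tip',w((432.6,181.3),0),'lip',w((437,174.6),.03), 'stand tip',w((239.6,186.2),0))
print('lip edge stand',[w(f(*q),.047)[:2] for q in((55,142),(205,137))])
E
python3 -m inch '[[0,0,0,0.0,0]]'
```

```text
carrier plate [array([ 0.6449, -0.2018]), array([ 0.6547, -0.3976]), array([ 0.5232, -0.4042]), array([ 0.5138, -0.2084])]
stand plate [array([0.6089, 0.2775]), array([0.6202, 0.1296]), array([0.4927, 0.1195]), array([0.4817, 0.2676])]
handle end,L,R [array([ 0.4835, -0.2397]), array([ 0.502 , -0.2349]), array([ 0.5023, -0.2438]), array([ 0.5242, -0.2336]), array([ 0.5245, -0.2434])]
lid lower corners [array([ 0.6227, -0.2727]), array([ 0.6341, -0.3958])] carr tip [ 0.5906 -0.3258  0.    ] lip [ 0.6058 -0.3287  0.03  ] stand tip [0.562  0.2008 0.    ]
lip edge stand [array([0.593 , 0.2701]), array([0.602 , 0.1269])]
time: 2.53
eef_pos: [0.1662, 0.6542, 0.2313]
tcp_rot: [0.124, 0.992, -0.0, -0.0]
contact_force: [0.8, 0.9, 1.4]
opening: 0.995
finger_force: 0.0
```

```bash
cat > plan.py <<'E'
from h import *
def plan(wps, psi_deg=True):
    s=ctrl.get_state(); M=R.from_quat(s['tcp_rot']).as_matrix(); p=np.array(s['eef_pos'])
    psi=np.arctan2(M[1,1],M[0,1]); print('at',p.round(4),'psi',round(np.degrees(psi),2),'q6',round(s['qpos'][5],3),'open',round(s['opening'],3))
    for x,y,z,ps in wps:
        c,sn=np.cos(psi),np.sin(psi)
        X=np.array([-sn,c,0]) ; Y=np.array([c,sn,0]); Z=np.array([0,0,-1.])
        if np.cross(X,Y)[2]>0: X=-X
        # right-handed: X = Y x Z
        X=np.cross(Y,Z); d=np.array([x,y,z])-p
        n=np.degrees(psi)-ps
        print('  dx %.4f dy %.4f dz %.4f turn %.1f   |d| %.3f'%(d@X,d@Y,d@Z,n,np.linalg.norm(d)))
        p=np.array([x,y,z]); psi=np.radians(ps)
class F:
    def __init__(s,x,y,yaw): s.x,s.y,s.a=x,y,np.radians(yaw)
    def w(s,lx,ly): return s.x+lx*np.cos(s.a)-ly*np.sin(s.a), s.y+lx*np.sin(s.a)+ly*np.cos(s.a)
C=F(.586,-.325,2.8); S=F(.552,.2005,4.3)
E
python3 - <<'E'
from plan import *
g=C.w(-.08,.09);print(g)
plan([(.33,.58,.23,40.75),(.47,.43,.23,5.75),(.52,.23,.23,-29.25),(.53,.03,.23,-64.25),(.52,-.15,.23,-87.2),(*g,.20,-87.2)])
E
```

```text
(np.float64(0.50169902973108), np.float64(-0.23901542922292002))
at [0.1662 0.6542 0.2313] psi 75.75 q6 -0.15 open 0.995
  dx -0.1771 dy -0.0316 dz 0.0013 turn 35.0   |d| 0.180
  dx -0.2050 dy 0.0081 dz 0.0000 turn 35.0   |d| 0.205
  dx -0.2040 dy 0.0297 dz 0.0000 turn 35.0   |d| 0.206
  dx -0.1696 dy 0.1064 dz 0.0000 turn 35.0   |d| 0.200
  dx -0.0872 dy 0.1578 dz 0.0000 turn 23.0   |d| 0.180
  dx -0.0226 dy 0.0880 dz 0.0300 turn 0.0   |d| 0.096
```

```bash
python3 -m inch '[[0,-0.177,-0.032,0,35],[0,-0.177,-0.032,0,35],[0,-0.177,-0.032,0,35],[0,-0.177,-0.032,0,35],[0,-0.177,-0.032,0,35]]'
python3 -m inch '[[0,-0.205,0.008,0,35],[0,-0.205,0.008,0,35],[0,-0.205,0.008,0,35],[0,-0.205,0.008,0,35],[0,-0.205,0.008,0,35]]'
python3 - <<'E'
from plan import *
g=C.w(-.08,.09)
plan([(.52,.23,.23,-29.25),(.53,.03,.23,-64.25),(.52,-.15,.23,-87.2),(*g,.20,-87.2)])
E
```

```text
time: 2.95
eef_pos: [0.3347, 0.5772, 0.2315]
tcp_rot: [0.421, 0.907, 0.0, 0.001]
contact_force: [0.3, -0.1, 0.1]
opening: 0.999
finger_force: 0.0
time: 3.37
eef_pos: [0.4711, 0.4277, 0.2315]
tcp_rot: [0.673, 0.74, 0.0, 0.0]
contact_force: [0.5, 0.5, 0.3]
opening: 1.004
finger_force: 0.0
at [0.4711 0.4277 0.2315] psi 5.39 q6 0.484 open 1.004
  dx -0.2014 dy 0.0302 dz 0.0015 turn 34.6   |d| 0.204
  dx -0.1696 dy 0.1064 dz 0.0000 turn 35.0   |d| 0.200
  dx -0.0872 dy 0.1578 dz 0.0000 turn 23.0   |d| 0.180
  dx -0.0226 dy 0.0880 dz 0.0300 turn 0.0   |d| 0.096
```

```bash
python3 -m inch '[[0,-0.2,0.03,0,35],[0,-0.2,0.03,0,35],[0,-0.2,0.03,0,35],[0,-0.2,0.03,0,35],[0,-0.2,0.03,0,35]]'|grep -E 'eef|rot'
python3 -m inch '[[0,-0.17,0.106,0,35],[0,-0.17,0.106,0,35],[0,-0.17,0.106,0,35],[0,-0.17,0.106,0,35],[0,-0.17,0.106,0,35]]'|grep -E 'eef|rot'
python3 -m inch '[[0,-0.087,0.158,0,23],[0,-0.087,0.158,0,23],[0,-0.087,0.158,0,23],[0,-0.087,0.158,0,23],[0,-0.087,0.158,0,23]]'|grep -E 'time|eef|rot'
python3 - <<'E'
from plan import *
p=shot('wrist');save(p,'w0');c=cloud(p);np.save('w0.npy',c);print(p['T'])
plan([(*C.w(-.08,.09),.20,-87.2)])
E
```

```text
eef_pos: [0.5199, 0.2311, 0.2315]
tcp_rot: [0.864, 0.503, 0.0, 0.0]
eef_pos: [0.5288, 0.0308, 0.2317]
tcp_rot: [0.976, 0.219, 0.0, 0.0]
time: 4.62
eef_pos: [0.5188, -0.1515, 0.2317]
tcp_rot: [1.0, 0.021, 0.0, 0.001]
[[ 0.04305106 -0.96317164 -0.26541853  0.58550483]
 [-0.99906978 -0.04084227 -0.01383811 -0.14843333]
 [ 0.00248818  0.26576737 -0.96403398  0.37427099]
 [ 0.          0.          0.          1.        ]]
at [ 0.5189 -0.1517  0.2317] psi -87.54 q6 1.057 open 1.003
  dx -0.0209 dy 0.0865 dz 0.0317 turn -0.3   |d| 0.095
```

View pics/w0.png

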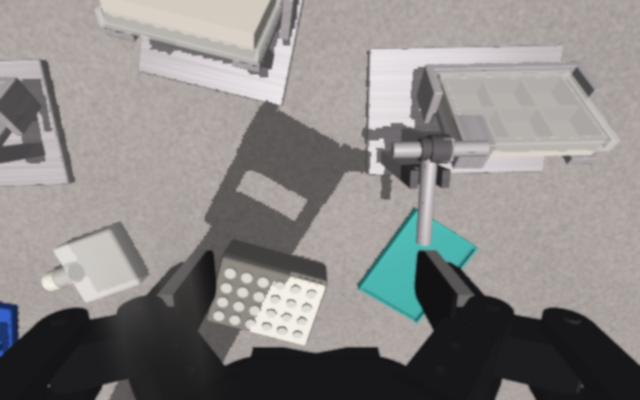

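```bash
python3 - <<'E'
from plan import *
np.set_printoptions(precision=4,suppress=True)
p=shot('wrist');c=np.load('w0.npy')
for n,a,z in (('p1',(369,50),.012),('p2',(562,47),.012),('p3',(372,174),.012),('hend',(425,244),.125),('hgripL',(419,215),.125),('hgripR',(434,215),.125),('hmid',(430,180),.125)): print(n,ray(p,a,z))
H=c[160:245,415:440].reshape(-1,3);H=H[(H[:,2]>.115)&(H[:,2]<.14)&(H[:,0]<.54)]
print('handle',H.min(0),H.max(0)); 
for x in (.49,.50,.51,.52,.53):
  k=H[abs(H[:,0]-x)<.005]; print(x,k[:,1].min(),k[:,1].max(),k[:,2].max())
L=c[75:140,450:595].reshape(-1,3);L=L[L[:,2]>.03];A=np.c_[L[:,1:],np.ones(len(L))];k=np.linalg.lstsq(A,L[:,0],rcond=None)[0];print('face x=',k,'at z=.08,y=-.325',k@[-.325,.08,1])
E
```

```text
p1 [ 0.6422 -0.2013  0.012 ]
p2 [ 0.6534 -0.3943  0.012 ]
p3 [ 0.5163 -0.2155  0.012 ]
hend [ 0.4826 -0.2423  0.125 ]
hgripL [ 0.5068 -0.2344  0.125 ]
hgripR [ 0.5073 -0.2462  0.125 ]
hmid [ 0.5352 -0.2393  0.125 ]
handle [ 0.4822 -0.2475  0.1152] [ 0.54   -0.226   0.1297]
0.49 -0.2457509229373438 -0.2341553502479104 0.12968341719131224
0.5 -0.24512513100303174 -0.23366873222557277 0.12969131984829466
0.51 -0.24480200868535257 -0.23281962321796681 0.1288346835681097
0.52 -0.24402496905408144 -0.23240054090187195 0.1293170193209824
0.53 -0.24752646221677033 -0.22662623527880693 0.12914903150001478
face x= [-0.0409 -0.7774  0.6442] at z=.08,y=-.325 0.5953337617069271
```

```bash
python3 -m inch '[[0.65,-0.021,0.087,0.03,0],[0.65,-0.021,0.087,0.03,0],[0.65,-0.021,0.087,0.03,0],[0.65,-0.021,0.087,0.03,0],[0.65,-0.021,0.087,0.03,0]]' 30
python3 - <<'E'
from plan import *
plan([(.502,-.2395,.105,-87.2)])
E
```

```text
time: 5.13
eef_pos: [0.5026, -0.2333, 0.2011]
tcp_rot: [1.0, 0.024, -0.0, -0.001]
contact_force: [1.1, 0.2, -1.4]
opening: 0.35
finger_force: 0.0
at [ 0.5026 -0.2333  0.2011] psi -87.25 q6 0.904 open 0.35
  dx -0.0009 dy 0.0061 dz 0.0961 turn -0.1   |d| 0.096
```

```bash
python3 -m inch '[[0.65,0,0.001,0.096,0],[0.65,0,0.001,0.096,0],[0.65,0,0.001,0.096,0],[0.65,0,0.001,0.096,0],[0.65,0,0.001,0.096,0]]'
```

```text
time: 5.55
eef_pos: [0.5032, -0.2344, 0.1061]
tcp_rot: [1.0, 0.025, 0.0, -0.0]
contact_force: [0.1, -0.5, 0.7]
opening: 0.351
finger_force: 0.0
```

```bash
python3 -m inch '[[0.65,-0.001,0.005,0.001,0],[0.65,-0.001,0.005,0.001,0],[1,-0.001,0.005,0.001,0],[1,-0.001,0.005,0.001,0],[1,-0.001,0.005,0.001,0]]' 30
python3 -m inch '[[1,0,0,0,0],[1,0,0,0,0]]'
```

```text
time: 5.97
eef_pos: [0.5028, -0.2401, 0.1061]
tcp_rot: [1.0, 0.024, 0.001, -0.001]
contact_force: [-0.1, 4.5, 4.3]
opening: 0.129
finger_force: 30.5
time: 6.13
eef_pos: [0.5028, -0.2401, 0.106]
tcp_rot: [1.0, 0.024, 0.001, -0.0]
contact_force: [0.8, 5.5, 4.5]
opening: 0.134
finger_force: 30.7
```

```bash
python3 -m inch '[[1,0.0003,0,-0.0057,0],[1,0.0011,0,-0.0113,0],[1,0.0025,0,-0.0168,0],[1,0.0045,0,-0.0222,0],[1,0.007,0,-0.0273,0]]'
python3 -m inch '[[1,0.003,0,-0.0049,0],[1,0.0064,0,-0.0094,0],[1,0.0103,0,-0.0136,0],[1,0.0146,0,-0.0173,0],[1,0.0146,0,-0.0173,0]]'
```

```text
time: 6.55
eef_pos: [0.5073, -0.2394, 0.1306]
tcp_rot: [1.0, 0.024, -0.002, -0.001]
contact_force: [-0.7, 2.7, -5.0]
opening: 0.133
finger_force: 29.2
time: 6.97
eef_pos: [0.5227, -0.2387, 0.1494]
tcp_rot: [1.0, 0.024, -0.002, -0.001]
contact_force: [-4.4, 5.3, -1.7]
opening: 0.133
finger_force: 29.8
```

Lifted to about 0.9 rad; draw the bolt.

```bash
python3 -m inch '[[1,0,-0.008,0,0],[1,0,-0.017,0,0],[1,0,-0.026,0,0],[1,0,-0.035,0,0],[1,0,-0.042,0,0]]'
python3 -m inch '[[1,0,-0.001,0,0],[1,0,-0.002,0,0],[1,0,-0.002,0,0]]'
```

```text
time: 7.38
eef_pos: [0.5204, -0.1984, 0.1495]
tcp_rot: [1.0, 0.024, -0.001, 0.002]
contact_force: [-5.5, -2.4, -2.3]
opening: 0.13
finger_force: 29.8
time: 7.63
eef_pos: [0.5203, -0.1963, 0.1496]
tcp_rot: [1.0, 0.024, -0.001, 0.001]
contact_force: [-6.4, -2.1, -2.9]
opening: 0.131
finger_force: 29.9
```

```bash
python3 -m inch '[[1,0,-0.001,0,0],[1,0,-0.002,0,0],[1,0,-0.002,0,0]]'
python3 -m inch '[[1,-0.0043,0,0.0037,0],[1,-0.0082,0,0.0079,0],[1,-0.0116,0,0.0124,0],[1,-0.0146,0,0.0173,0],[1,-0.0171,0,0.0224,0]]'
python3 -m inch '[[1,-0.002,0,0.0054,0],[1,-0.0034,0,0.011,0],[1,-0.0042,0,0.0167,0],[1,-0.0045,0,0.0222,0],[1,-0.0045,0,0.0222,0]]'
```

```text
time: 7.88
eef_pos: [0.5207, -0.196, 0.1499]
tcp_rot: [1.0, 0.024, -0.0, 0.003]
contact_force: [-4.3, -6.5, -3.7]
opening: 0.13
finger_force: 29.6
time: 8.3
eef_pos: [0.5078, -0.1971, 0.1318]
tcp_rot: [1.0, 0.024, 0.005, 0.004]
contact_force: [-2.3, -1.8, 7.4]
opening: 0.131
finger_force: 32.5
time: 8.72
eef_pos: [0.5023, -0.1973, 0.1075]
tcp_rot: [1.0, 0.024, 0.004, 0.003]
contact_force: [-1.4, -3.6, 3.8]
opening: 0.136
finger_force: 33.2
```

```bash
python3 -m inch '[[0.65,0,0,0,0],[0.65,0,0,0,0],[0.65,0,0,-0.04,0],[0.65,0,0,-0.08,0],[0.65,0,0,-0.1,0]]'
python3 - <<'E'
from plan import *
C=F(.587,-.3255,2.9)
t=C.w(-.0095,0);print(t)
x,y=t
plan([(.51,-.24,.207,-122.1),(.54,-.29,.207,-152.1),(x,y,.2,-177.1),(x,y,.078,-177.1)])
E
```

```text
time: 9.13
eef_pos: [0.5013, -0.195, 0.2089]
tcp_rot: [1.0, 0.024, 0.003, 0.001]
contact_force: [0.0, -1.0, 1.2]
opening: 0.35
finger_force: 0.0
(np.float64(0.5775121661067502), np.float64(-0.32598063293072876))
at [ 0.5013 -0.195   0.2089] psi -87.27 q6 0.962 open 0.35
  dx 0.0066 dy 0.0453 dz 0.0019 turn 34.8   |d| 0.046
  dx 0.0520 dy 0.0264 dz 0.0000 turn 30.0   |d| 0.058
  dx 0.0494 dy -0.0163 dz 0.0070 turn 25.0   |d| 0.052
  dx 0.0000 dy 0.0000 dz 0.1220 turn 0.0   |d| 0.122
```

```bash
python3 -m inch '[[0.23,0.007,0.045,0,35],[0.23,0.007,0.045,0,35],[0.23,0.007,0.045,0,35],[0.23,0.007,0.045,0,35],[0.23,0.007,0.045,0,35]]' | grep eef
python3 -m inch '[[0.23,0.052,0.026,0,30],[0.23,0.052,0.026,0,30],[0.23,0.052,0.026,0,30],[0.23,0.052,0.026,0,30],[0.23,0.052,0.026,0,30]]' | grep eef
python3 -m inch '[[0.23,0.049,-0.016,0.007,25],[0.23,0.049,-0.016,0.007,25],[0.23,0.049,-0.016,0.007,25],[0.23,0.049,-0.016,0.007,25],[0.23,0.049,-0.016,0.007,25]]'
python3 - <<'E'
from plan import *
C=F(.587,-.3255,2.9)
x,y=C.w(-.0095,0)
plan([(x,y,.14,-177.1),(x,y,.078,-177.1)])
p=shot('wrist');save(p,'w1');c=cloud(p);np.save('w1.npy',c);np.save('w1T.npy',p['T'])
p=shot('side');cv2.imwrite('pics/s2.png',cv2.resize(cv2.cvtColor(p['pixels'][180:340,330:500],cv2.COLOR_RGB2BGR),None,fx=3.4,fy=3.4))
L=c.reshape(-1,3);L=L[(L[:,0]>.5)&(L[:,0]<.64)&(abs(L[:,1]+.3255)<.03)&(L[:,2]>.03)]
for x in np.arange(.52,.64,.01):
  k=L[abs(L[:,0]-x)<.005]
  if len(k): print(round(x,3),len(k),np.median(k[:,2]).round(4))
E
```

```text
eef_pos: [0.5088, -0.239, 0.2041]
eef_pos: [0.539, -0.2888, 0.2038]
time: 10.38
eef_pos: [0.5759, -0.3245, 0.1968]
tcp_rot: [0.724, -0.69, -0.0, -0.0]
contact_force: [0.0, -0.4, -0.1]
opening: 0.771
finger_force: 0.0
at [ 0.5759 -0.3245  0.1968] psi -177.19 q6 2.426 open 0.771
  dx 0.0016 dy -0.0015 dz 0.0568 turn -0.1   |d| 0.057
  dx 0.0000 dy 0.0000 dz 0.0620 turn 0.0   |d| 0.062
0.52 8064 0.2662
0.53 2237 0.2555
0.54 3707 0.2384
0.55 3166 0.2778
0.56 3960 0.2806
0.57 3616 0.2763
0.58 3289 0.2764
0.59 3682 0.28
0.6 4097 0.2785
0.61 4525 0.235
0.62 2923 0.2523
0.63 7907 0.2633
```

View pics/w1.png

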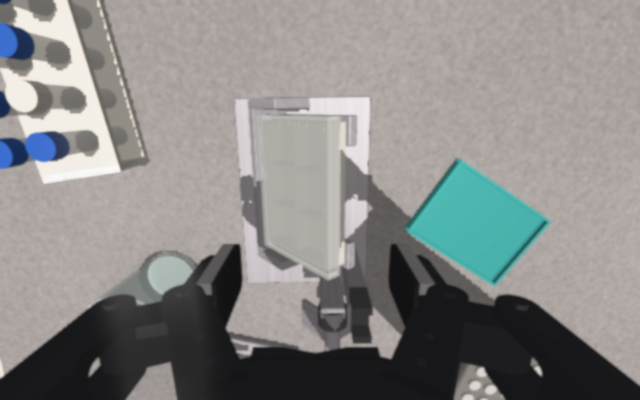

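View pics/s2.png

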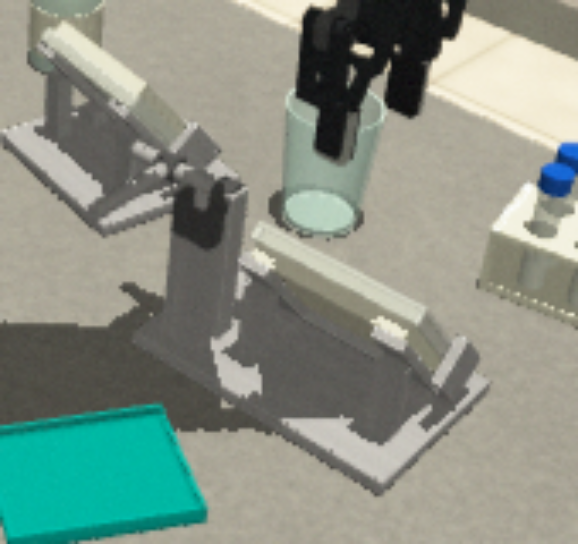

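```bash
python3 - <<'E'
from h import *
np.set_printoptions(precision=4,suppress=True)
p=shot('wrist')
for a,z in (((341,118),.114),((330,277),.114),((258,115),.045),((265,245),.045),((236,98),.012),((370,98),.012),((371,283),.012)): print(a,ray(p,a,z))
c=np.load('w1.npy')
print(c[180,300],c[180,330],c[200,280], c[150,300])
E
```

```text
(341, 118) [ 0.5612 -0.3852  0.114 ]
(330, 277) [ 0.5611 -0.2691  0.114 ]
(258, 115) [ 0.6271 -0.382   0.045 ]
(265, 245) [ 0.6197 -0.262   0.045 ]
(236, 98) [ 0.6532 -0.3953  0.012 ]
(370, 98) [ 0.5275 -0.4018  0.012 ]
(371, 283) [ 0.5079 -0.2085  0.012 ]
[ 0.5874 -0.3374  0.0919] [ 0.5658 -0.3428  0.1117] [ 0.6044 -0.3141  0.0684] [ 0.5882 -0.3601  0.0921]
```

```bash
python3 -m inch '[[0.23,0.001,0,0.03,0],[0.23,0.001,0,0.05,0],[0.23,0.001,0,0.07,0],[0.23,0.001,0,0.08,0],[0.23,0.001,0,0.08,0]]'
python3 -m inch '[[0.23,0,0,0.01,0],[0.23,0,0,0.02,0],[0.23,0,0,0.03,0],[0.23,0,0,0.038,0],[0.23,0,0,0.038,0]]'
```

```text
time: 10.95
eef_pos: [0.5741, -0.3245, 0.114]
tcp_rot: [0.724, -0.69, -0.003, 0.0]
contact_force: [-0.7, 1.2, -0.5]
opening: 0.773
finger_force: 0.0
time: 11.37
eef_pos: [0.5746, -0.3251, 0.0769]
tcp_rot: [0.724, -0.69, -0.002, 0.0]
contact_force: [-0.8, 0.3, 0.2]
opening: 0.771
finger_force: 0.0
```

```bash
python3 -m inch '[[0.35,0,0,0,0],[0.45,0,0,0,0],[0.5,0,0,0,0],[0.5,0,0,0,0],[0.5,0,0,0,0]]' 30
python3 -m inch '[[0.5,0,-0.002,0,0],[0.5,0,-0.004,0,0],[0.5,0,-0.006,0,0],[0.5,0,-0.008,0,0],[0.5,0,-0.01,0,0]]'
python3 - <<'E'
from h import *
p=shot('side');cv2.imwrite('pics/s3.png',cv2.resize(cv2.cvtColor(p['pixels'][180:340,330:500],cv2.COLOR_RGB2BGR),None,fx=3.4,fy=3.4))
E
```

```text
time: 11.78
eef_pos: [0.5752, -0.3263, 0.08]
tcp_rot: [0.724, -0.69, -0.0, 0.001]
contact_force: [-4.6, -0.2, 3.9]
opening: 0.502
finger_force: 2.4
time: 12.2
eef_pos: [0.5774, -0.326, 0.0813]
tcp_rot: [0.725, -0.689, -0.01, 0.007]
contact_force: [-32.9, 2.6, 25.6]
opening: 0.507
finger_force: 16.9
```

View pics/s3.png

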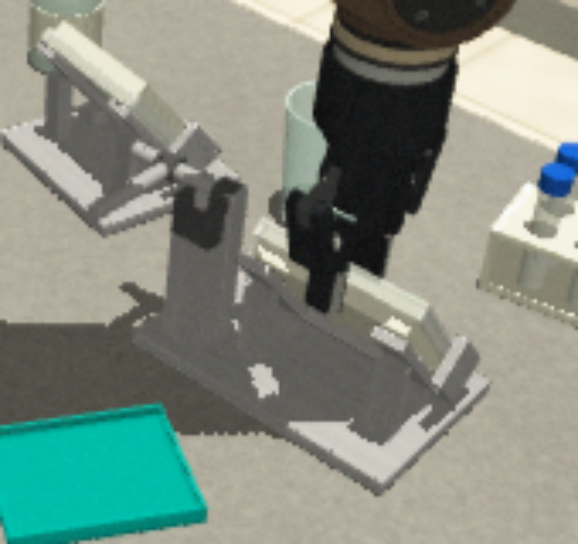

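```bash
python3 -m inch '[[0.4,0,0.006,0,0],[0.3,0,0.006,0,0],[0.25,0,0.006,0,0],[0.25,0,0.006,0,0]]' 30
python3 -m inch '[[0.25,0,-0.002,0,0],[0.25,0,-0.004,0,0],[0.25,0,-0.005,0,0]]'
python3 -m inch '[[0.25,0,-0.002,0,0],[0.25,0,-0.003,0,0],[0.25,0,-0.003,0,0]]'
```

```text
time: 12.58
eef_pos: [0.5806, -0.3257, 0.0793]
tcp_rot: [0.724, -0.69, 0.001, -0.0]
contact_force: [0.1, -0.4, 0.2]
opening: 0.754
finger_force: 0.0
time: 12.83
eef_pos: [0.5855, -0.3253, 0.0792]
tcp_rot: [0.724, -0.69, 0.0, -0.0]
contact_force: [-0.5, -0.1, 0.4]
opening: 0.75
finger_force: 0.1
time: 13.08
eef_pos: [0.5862, -0.3253, 0.0793]
tcp_rot: [0.724, -0.69, -0.002, 0.002]
contact_force: [-7.2, 0.6, 4.6]
opening: 0.753
finger_force: 3.1
```

```bash
python3 -m inch '[[0.25,0,0.004,0,0],[0.25,0,0.004,0.01,0],[0.25,0,0.004,0.019,0],[0.25,0,0.004,0.019,0]]'
python3 -m inch '[[0.25,0,-0.002,0,0],[0.25,0,-0.003,0,0],[0.25,0,-0.003,0,0]]'
```

```text
time: 13.42
eef_pos: [0.5824, -0.3244, 0.057]
tcp_rot: [0.724, -0.69, -0.002, 0.0]
contact_force: [-0.3, 0.3, -0.2]
opening: 0.752
finger_force: 0.0
time: 13.67
eef_pos: [0.5868, -0.3251, 0.0603]
tcp_rot: [0.724, -0.69, -0.001, 0.0]
contact_force: [-1.6, 0.9, 0.8]
opening: 0.751
finger_force: 0.6
```

Contact on the underside edge; now follow the arc upward.

```bash
python3 -m inch '[[0.25,0,-0.0023,-0.0032,0],[0.25,0,-0.0047,-0.0062,0],[0.25,0,-0.0073,-0.0091,0],[0.25,0,-0.0099,-0.0118,0],[0.25,0,-0.0127,-0.0145,0]]'
python3 - <<'E'
from h import *
p=shot('side');cv2.imwrite('pics/s4.png',cv2.resize(cv2.cvtColor(p['pixels'][180:340,330:500],cv2.COLOR_RGB2BGR),None,fx=3.4,fy=3.4))
E
```

```text
time: 14.08
eef_pos: [0.6002, -0.3251, 0.0757]
tcp_rot: [0.724, -0.69, 0.001, -0.0]
contact_force: [0.1, 0.3, -0.1]
opening: 0.75
finger_force: 0.2
```

View pics/s4.png

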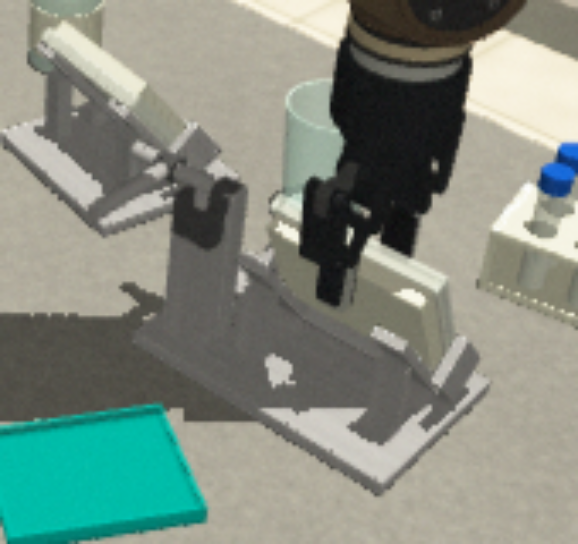

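```bash
python3 -m inch '[[0.25,0,-0.0029,-0.0026,0],[0.25,0,-0.0059,-0.005,0],[0.25,0,-0.0091,-0.0073,0],[0.25,0,-0.0123,-0.0094,0],[0.25,0,-0.0156,-0.0114,0]]'
python3 -m inch '[[0.25,0,-0.0033,-0.0019,0],[0.25,0,-0.0068,-0.0036,0],[0.25,0,-0.0068,-0.0036,0]]'
```

```text
time: 14.55
eef_pos: [0.6154, -0.3241, 0.0865]
tcp_rot: [0.724, -0.69, 0.0, -0.0]
contact_force: [-0.1, 0.5, -0.5]
opening: 0.749
finger_force: 0.1
time: 14.8
eef_pos: [0.6228, -0.3238, 0.0904]
tcp_rot: [0.724, -0.69, 0.001, -0.0]
contact_force: [-0.1, 0.9, 0.1]
opening: 0.749
finger_force: 0.1
```

```bash
python3 -m inch '[[0.35,0,0.002,-0.002,0],[0.45,0,0.0045,-0.004,0],[0.55,0,0.006,-0.006,0],[0.65,0,0.008,-0.007,0],[0.65,0,0.008,-0.007,0]]' 30
python3 -m inch '[[0.7,0,0.001,-0.001,0],[0.8,0,0.001,-0.001,0],[0.9,0,0.001,-0.001,0],[0.9,0,0.001,-0.001,0]]' 40
python3 - <<'E'
from h import *
p=shot('side');a=p['pixels'][180:340,330:500]
p=shot('wrist');b=p['pixels'][:,100:500]
a=cv2.resize(a,(425,400));cv2.imwrite('pics/s5.png',cv2.cvtColor(np.hstack([a,b[:,:370]]),cv2.COLOR_RGB2BGR))
E
```

```text
time: 15.22
eef_pos: [0.6135, -0.3243, 0.0973]
tcp_rot: [0.724, -0.69, 0.0, 0.0]
contact_force: [-0.2, -0.1, -0.3]
opening: 0.351
finger_force: 0.1
time: 15.55
eef_pos: [0.6125, -0.3243, 0.098]
tcp_rot: [0.724, -0.69, -0.0, 0.0]
contact_force: [-1.7, 0.2, 3.4]
opening: 0.262
finger_force: 40.7
```

View pics/s5.png

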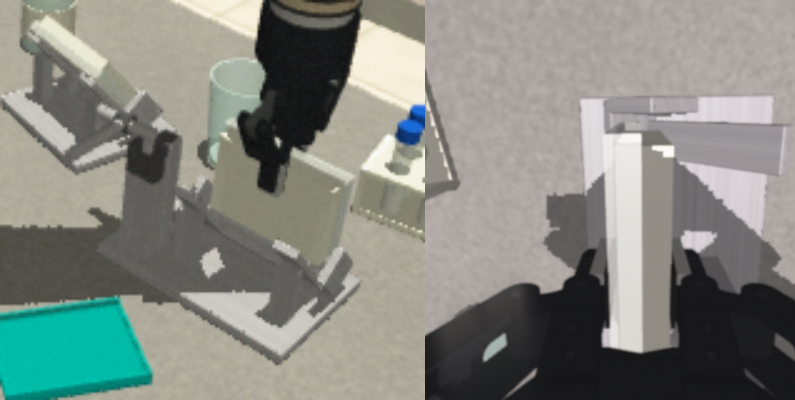

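```bash
python3 -m inch '[[0.9,0,0,-0.01,0],[0.9,0,0,-0.035,0],[0.9,0,0,-0.07,0],[0.9,0,0,-0.1,0],[0.9,0,0,-0.125,0]]' 50
python3 - <<'E'
from plan import *
np.set_printoptions(precision=4,suppress=True)
p=shot('wrist');c=cloud(p);m=p['T'];save(p,'w6')
s=ctrl.get_state();M=R.from_quat(s['tcp_rot']).as_matrix();q=(c-np.array(s['eef_pos']))@M  # tool coords
# points of dish: within tool y +-20mm, tool z -60..60
k=(abs(q[...,1])<.02)&(q[...,2]>-.06)&(q[...,2]<.06)&(abs(q[...,0])<.1)&(abs(q[...,0])>.03)
Q=q[k];print(len(Q),Q.min(0),Q.max(0))
for lo in np.arange(-.09,.09,.01):
  z=Q[(Q[:,0]>=lo)&(Q[:,0]<lo+.01)]
  if len(z)>5: print(round(lo,2),len(z),'y',np.percentile(z[:,1],[2,98]),'z',np.percentile(z[:,2],[2,50]))
S=F(.552,.2005,4.3)
x,y=S.w(.0245,0);print(x,y)
plan([(.60,-.20,.22,-142),(.56,-.05,.22,-107),(.54,.08,.22,-72),(.56,.17,.22,-37),(x,y,.22,-2),(x,y,.22,4.3)])
E
```

```text
time: 16.07
eef_pos: [0.6138, -0.3243, 0.2259]
tcp_rot: [0.724, -0.69, 0.002, -0.001]
contact_force: [-0.0, -1.2, -0.6]
opening: 0.261
finger_force: 49.1
5852 [ 0.03   -0.0095 -0.0305] [0.0578 0.0137 0.06  ]
0.03 1867 y [-0.0089  0.013 ] z [-0.0296 -0.0277]
0.04 2026 y [-0.009   0.0131] z [-0.0295 -0.0276]
0.05 1959 y [-0.0091  0.013 ] z [-0.0294 -0.0234]
0.5764310357713653 0.20233697880724505
at [ 0.6159 -0.3258  0.2327] psi -177.25 q6 2.461 open 0.264
  dx -0.1264 dy 0.0099 dz 0.0127 turn -35.2   |d| 0.127
  dx -0.1428 dy -0.0608 dz 0.0000 turn -35.0   |d| 0.155
  dx -0.0571 dy -0.1185 dz 0.0000 turn -35.0   |d| 0.132
  dx 0.0468 dy -0.0794 dz 0.0000 turn -35.0   |d| 0.092
  dx 0.0357 dy -0.0063 dz 0.0000 turn -35.0   |d| 0.036
  dx 0.0000 dy 0.0000 dz 0.0000 turn -6.3   |d| 0.000
```

```bash
python3 -m inch '[[0.9,-0.126,0.01,0.008,-35],[0.9,-0.126,0.01,0.008,-35],[0.9,-0.126,0.01,0.008,-35],[0.9,-0.126,0.01,0.008,-35],[0.9,-0.126,0.01,0.008,-35]]' | grep -E 'eef|open'
python3 -m inch '[[0.9,-0.143,-0.061,0,-35],[0.9,-0.143,-0.061,0,-35],[0.9,-0.143,-0.061,0,-35],[0.9,-0.143,-0.061,0,-35],[0.9,-0.143,-0.061,0,-35]]' | grep -E 'eef|open'
python3 -m inch '[[0.9,-0.057,-0.118,0,-35],[0.9,-0.057,-0.118,0,-35],[0.9,-0.057,-0.118,0,-35],[0.9,-0.057,-0.118,0,-35],[0.9,-0.057,-0.118,0,-35]]' | grep -E 'eef|open'
python3 -m inch '[[0.9,0.047,-0.079,0,-35],[0.9,0.047,-0.079,0,-35],[0.9,0.047,-0.079,0,-35],[0.9,0.047,-0.079,0,-35],[0.9,0.047,-0.079,0,-35]]' | grep -E 'eef|open'
python3 -m inch '[[0.9,0.036,-0.006,0,-35],[0.9,0.036,-0.006,0,-35],[0.9,0.036,-0.006,0,-35],[0.9,0.036,-0.006,0,-35],[0.9,0.036,-0.006,0,-35]]'
python3 - <<'E'
from plan import *
S=F(.552,.2005,4.3)
x,y=S.w(.0245,0)
plan([(x,y,.22,4.3),(x,y,.1,4.3)])
E
```

```text
eef_pos: [0.5966, -0.1955, 0.2143]
opening: 0.26
eef_pos: [0.556, -0.043, 0.2144]
opening: 0.257
eef_pos: [0.5374, 0.0845, 0.2147]
opening: 0.26
eef_pos: [0.5588, 0.1724, 0.2145]
opening: 0.261
time: 18.2
eef_pos: [0.5758, 0.2037, 0.2144]
tcp_rot: [0.719, 0.695, 0.0, -0.0]
contact_force: [0.4, 0.6, -1.4]
opening: 0.258
finger_force: 49.7
at [0.5758 0.2037 0.2144] psi -1.89 q6 0.207 open 0.258
  dx -0.0013 dy 0.0006 dz -0.0056 turn -6.2   |d| 0.006
  dx 0.0000 dy 0.0000 dz 0.1200 turn 0.0   |d| 0.120
```

```bash
python3 -m inch '[[0.9,0,0,0,-6.2],[0.9,0,0,0.02,-6.2],[0.9,0,0,0.06,-6.2],[0.9,0,0,0.09,-6.2],[0.9,0,0,0.1,-6.2]]'
python3 - <<'E'
from plan import *
np.set_printoptions(precision=4,suppress=True)
p=shot('wrist');c=cloud(p);save(p,'w7')
s=ctrl.get_state();print(s['eef_pos'])
W=c.reshape(-1,3);W=W[np.isfinite(W[:,0])]
d=W[:,:2]-[.552,.2005];a=np.radians(4.3);l=np.c_[d@[np.cos(a),np.sin(a)],d@[-np.sin(a),np.cos(a)],W[:,2]]*1000
B=l[(abs(l[:,0])<75)&(abs(l[:,1])<90)]
pl=B[(B[:,2]>8)&(B[:,2]<16)];print('plate',np.percentile(pl,[1,99],axis=0))
hi=B[(B[:,2]>28)&(B[:,2]<105)&(abs(B[:,1])>61)];print('cheek/lip',np.percentile(hi,[1,99],axis=0) if len(hi) else 0)
rl=B[(B[:,2]>55)&(B[:,2]<105)&(B[:,0]<-10)&(abs(B[:,1])>38)]
for sg in(1,-1):
  k=rl[rl[:,1]*sg>0]; 
  if len(k): print('rail',sg,np.percentile(k,[2,98],axis=0).ravel(), 'n err', np.median((k[:,0]-20)*.766+(k[:,2]-30)*.643))
E
```

```text
time: 18.62
eef_pos: [0.5722, 0.2027, 0.1089]
tcp_rot: [0.682, 0.731, -0.003, -0.003]
contact_force: [-0.7, 0.1, -2.5]
opening: 0.261
finger_force: 49.7
[0.5721 0.2026 0.1088]
plate [[-66.1668 -66.9134  10.2521]
 [ 61.4993  74.7977  13.4708]]
cheek/lip [[-9.051  61.2173 29.5795]
 [42.4508 73.1422 73.124 ]]
rail 1 [-43.3317  38.9833  63.6275 -10.8414  60.1798  96.9586] n err -2.0709497799028753
rail -1 [-34.3453 -42.2523  55.1984 -29.3064 -39.2151  67.5994] n err -18.796344301552907
```

```bash
python3 -m inch '[[0.9,0,0.002,0.002,0],[0.9,0,0.002,0.004,0],[0.9,0,0.002,0.006,0],[0.9,0,0.002,0.006,0]]'
python3 -m inch '[[0.9,0,0,0.002,0],[0.9,0,0,0.003,0],[0.9,0,0,0.003,0]]'
```

```text
time: 19.0
eef_pos: [0.5791, 0.2035, 0.1108]
tcp_rot: [0.682, 0.731, 0.001, 0.001]
contact_force: [-0.7, -0.0, -1.7]
opening: 0.264
finger_force: 49.7
time: 19.25
eef_pos: [0.5779, 0.2032, 0.1061]
tcp_rot: [0.682, 0.731, 0.0, 0.0]
contact_force: [0.6, 0.0, -1.3]
opening: 0.262
finger_force: 49.7
```

```bash
python3 -m inch '[[0.9,0,-0.002,0.001,0],[0.9,0,-0.004,0.002,0],[0.9,0,-0.004,0.003,0],[0.9,0,-0.004,0.003,0]]'
python3 -m inch '[[0.9,0,0,0.001,0],[0.9,0,0,0.002,0],[0.9,0,0,0.003,0],[0.9,0,0,0.003,0]]'
```

```text
time: 19.58
eef_pos: [0.5734, 0.2029, 0.1024]
tcp_rot: [0.682, 0.731, -0.0, -0.0]
contact_force: [-0.3, 0.1, -1.6]
opening: 0.261
finger_force: 49.7
time: 19.92
eef_pos: [0.5737, 0.2029, 0.0995]
tcp_rot: [0.682, 0.731, -0.0, -0.0]
contact_force: [0.4, 0.5, -1.3]
opening: 0.26
finger_force: 49.7
```

```bash
python3 -m inch '[[0.9,0,0,0.001,0],[0.9,0,0,0.002,0],[0.9,0,0,0.002,0]]'
python3 -m inch '[[0.9,0,0,0.001,0],[0.9,0,0,0.002,0],[0.9,0,0,0.002,0]]'
python3 -m inch '[[0.9,0,0,0.001,0],[0.9,0,0,0.002,0],[0.9,0,0,0.002,0]]'
```

```text
time: 20.17
eef_pos: [0.5737, 0.2028, 0.0976]
tcp_rot: [0.682, 0.731, -0.0, -0.0]
contact_force: [-1.1, 1.1, -0.9]
opening: 0.256
finger_force: 49.7
time: 20.42
eef_pos: [0.5736, 0.2029, 0.0955]
tcp_rot: [0.682, 0.731, -0.0, -0.0]
contact_force: [-0.2, -0.0, -0.5]
opening: 0.262
finger_force: 49.7
time: 20.67
eef_pos: [0.5738, 0.2029, 0.0939]
tcp_rot: [0.682, 0.731, -0.0, -0.0]
contact_force: [0.8, -0.5, -1.0]
opening: 0.259
finger_force: 49.9
```

```bash
python3 -m inch '[[0.9,0,0,0.001,0],[0.9,0,0,0.002,0],[0.9,0,0,0.002,0]]' | grep -E 'eef|cont'
python3 -m inch '[[0.9,0,0,0.001,0],[0.9,0,0,0.0015,0],[0.9,0,0,0.0015,0]]'| grep -E 'eef|cont'
python3 -m inch '[[0.9,0,0,0.001,0],[0.9,0,0,0.0015,0],[0.9,0,0,0.0015,0]]'| grep -E 'eef|cont'
```

```text
eef_pos: [0.574, 0.203, 0.0937]
contact_force: [-4.2, -1.5, 6.8]
eef_pos: [0.5741, 0.203, 0.0936]
contact_force: [-6.3, -1.7, 11.9]
eef_pos: [0.5742, 0.203, 0.0935]
contact_force: [-9.1, -2.8, 17.9]
```

```bash
python3 -m inch '[[0.9,0,0,-0.002,0],[0.9,0,0,-0.003,0],[0.72,0,0,-0.003,0],[0.70,0,0,-0.003,0],[0.68,0,0,-0.002,0]]' 20
python3 -m inch '[[0.65,0,0,0.001,0],[0.61,0,0,0.002,0],[0.57,0,0,0.003,0],[0.53,0,0,0.004,0],[0.49,0,0,0.005,0]]'
python3 -m inch '[[0.45,0,0,0.001,0],[0.41,0,0,0.002,0],[0.37,0,0,0.003,0],[0.33,0,0,0.004,0],[0.29,0,0,0.005,0]]'
python3 - <<'E'
from h import *
p=shot('side');a=p['pixels'][140:250,210:330]
p=shot('wrist');b=p['pixels'][:,100:500]
a=cv2.resize(a,(436,400));cv2.imwrite('pics/s8.png',cv2.cvtColor(np.hstack([a,b[:,:360]]),cv2.COLOR_RGB2BGR))
E
```

```text
time: 21.83
eef_pos: [0.574, 0.2029, 0.0906]
tcp_rot: [0.682, 0.731, 0.0, 0.0]
contact_force: [-1.0, 0.3, -0.3]
opening: 0.317
finger_force: 0.0
time: 22.25
eef_pos: [0.5737, 0.2029, 0.0855]
tcp_rot: [0.682, 0.731, -0.0, -0.0]
contact_force: [-0.2, 0.4, 0.4]
opening: 0.506
finger_force: 0.0
time: 22.67
eef_pos: [0.5738, 0.2029, 0.0808]
tcp_rot: [0.682, 0.731, 0.0, 0.0]
contact_force: [-0.5, -0.3, -0.8]
opening: 0.714
finger_force: 0.0
```

View pics/s8.png

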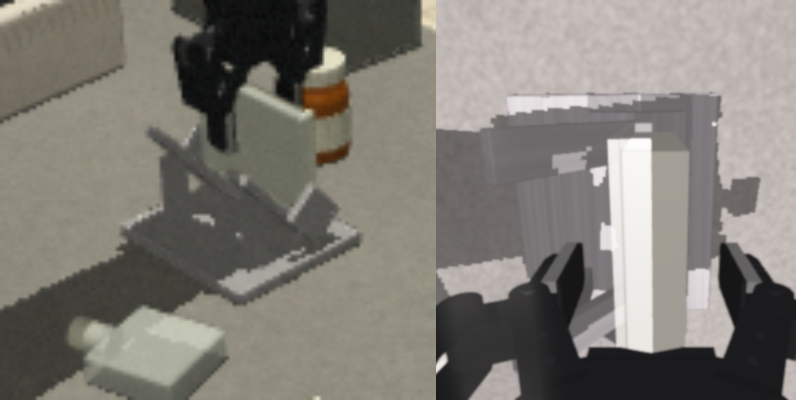

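```bash
python3 -m inch '[[0.4,0,0,0,0],[0.52,0,0,0,0],[0.52,0,-0.002,0,0],[0.52,0,-0.004,0,0],[0.52,0,-0.006,0,0]]'
python3 -m inch '[[0.52,0,-0.002,0,0],[0.52,0,-0.004,0,0],[0.52,0,-0.006,0,0],[0.52,0,-0.008,0,0],[0.52,0,-0.008,0,0]]'
cat > dishfit.py <<'E'
from plan import *
def fit():
    p=shot('wrist');W=cloud(p).reshape(-1,3);W=W[np.isfinite(W[:,0])]
    d=W[:,:2]-[.550,.2005];a=np.radians(4.3);l=np.c_[d@[np.cos(a),np.sin(a)],d@[-np.sin(a),np.cos(a)],W[:,2]]*1000
    B=l[(l[:,1]<-20)&(l[:,1]>-50)&(l[:,2]>50)&(l[:,2]<150)&(l[:,0]>-60)&(l[:,0]<60)]
    print('zmax',np.percentile(B[:,2],98))
    for x in range(-50,60,6):
        k=B[(B[:,0]>=x)&(B[:,0]<x+6)]
        if len(k)>15: print(x+3,len(k),np.percentile(k[:,2],[10,50,90]).round(1))
    e=l[(l[:,2]>90)&(l[:,2]<145)&(abs(l[:,0])<45)&(l[:,1]<-25)&(l[:,1]>-90)]
    print('end y',np.percentile(e[:,1],[1,3]) if len(e) else None)
if __name__=='__main__': fit()
E
python3 dishfit.py
```

```text
time: 23.18
eef_pos: [0.5676, 0.2025, 0.0808]
tcp_rot: [0.682, 0.731, -0.0, -0.0]
contact_force: [0.8, -0.6, -0.3]
opening: 0.48
finger_force: 0.0
time: 23.6
eef_pos: [0.5593, 0.202, 0.0807]
tcp_rot: [0.682, 0.731, -0.0, -0.0]
contact_force: [-0.2, 0.3, 0.1]
opening: 0.479
finger_force: 0.1
zmax 112.02370650201559
-23 37 [77.9 78.7 79.2]
13 61 [108.6 111.3 114.9]
19 291 [ 91.1  97.9 105.2]
25 390 [73.2 80.6 87.8]
31 296 [55.4 62.7 69.6]
37 20 [50.5 51.6 52.4]
end y [-40.28605722 -38.87267363]
```

```bash
python3 -m inch '[[0.5,0,-0.002,0.0015,0],[0.5,0,-0.005,0.0035,0],[0.5,0,-0.008,0.006,0],[0.48,0,-0.011,0.0085,0],[0.48,0,-0.014,0.011,0]]'
python3 dishfit.py
python3 -m inch '[[0.48,0,-0.002,0.0015,0],[0.48,0,-0.004,0.003,0],[0.46,0,-0.006,0.005,0],[0.46,0,-0.008,0.007,0],[0.44,0,-0.01,0.009,0]]'
python3 dishfit.py
```

```text
time: 24.07
eef_pos: [0.5489, 0.2012, 0.0722]
tcp_rot: [0.682, 0.731, 0.003, 0.003]
contact_force: [3.2, -1.5, 11.5]
opening: 0.522
finger_force: 6.5
zmax 104.78134482325227
7 167 [ 95.8  99.5 104.5]
13 298 [85.  88.8 93.9]
19 385 [73.8 78.1 82.7]
25 301 [63.2 68.4 71.8]
31 36 [56.9 59.5 60.8]
end y [-32.81125792 -32.16791128]
time: 24.53
eef_pos: [0.5449, 0.2013, 0.0685]
tcp_rot: [0.682, 0.731, 0.009, 0.008]
contact_force: [5.3, -1.3, 22.2]
opening: 0.557
finger_force: 14.4
zmax 101.04908836767697
1 127 [ 95.   97.9 101.8]
7 247 [86.4 89.5 93.4]
13 353 [77.1 80.7 84.4]
19 396 [68.2 71.6 75.2]
25 216 [59.9 64.  66.8]
31 18 [56.1 57.3 57.9]
end y [-30.2723733  -29.98458721]
```

```bash
python3 -m inch '[[0.44,0,0.003,-0.004,0],[0.4,0,0.004,-0.006,0],[0.36,0,0.004,-0.006,0],[0.32,0,0.004,-0.006,0],[0.32,0,0.004,-0.006,0]]'
python3 dishfit.py
python3 -m inch '[[0.28,0,-0.002,0,0],[0.24,0,-0.004,0,0],[0.2,0,-0.005,0,0],[0.2,0,-0.005,0,0]]'
python3 dishfit.py
```

```text
time: 25.0
eef_pos: [0.5382, 0.2004, 0.0653]
tcp_rot: [0.682, 0.731, -0.001, -0.001]
contact_force: [0.0, 0.2, -1.0]
opening: 0.681
finger_force: 0.0
zmax 99.62301154506966
-35 25 [ 99.1  99.6 100.3]
-11 41 [ 98.5 100.1 102.3]
-5 177 [91.6 94.3 97.5]
1 269 [84.8 87.3 90.4]
7 345 [77.6 80.4 83.4]
13 419 [70.6 73.3 76.2]
19 436 [63.3 66.3 69.3]
25 222 [56.8 60.2 62.3]
31 16 [54.2 54.8 55.3]
end y [-28.6892025 -28.1098449]
time: 25.38
eef_pos: [0.5343, 0.2002, 0.0666]
tcp_rot: [0.682, 0.731, -0.0, -0.0]
contact_force: [-0.3, 0.6, -0.4]
opening: 0.8
finger_force: 0.0
zmax 100.03322559976519
-11 46 [ 98.6 100.4 102. ]
-5 161 [91.7 94.3 97.4]
1 268 [84.9 87.5 90.4]
7 352 [77.7 80.5 83.5]
13 419 [70.6 73.1 76.1]
19 452 [63.5 66.3 69.2]
25 299 [56.7 59.9 62.3]
31 84 [51.  53.6 55.2]
end y [-29.27621136 -29.21998994]
```

```bash
python3 -m inch '[[0.2,0,0,-0.02,0],[0.2,0,0,-0.05,0],[0.2,0,0,-0.08,0],[0.2,0,0,-0.11,0],[0.2,0,0,-0.13,0]]'
python3 -m inch '[[0.2,-0.04,-0.02,0,0],[0.2,-0.08,-0.04,0,0],[0.2,-0.1,-0.04,0,0],[0.2,-0.1,-0.04,0,0],[0.2,-0.1,-0.04,0,0]]'
cat > chk.py <<'E'
from plan import *
for n in ('wrist','top'):
    p=shot(n);save(p,'f_'+n);c=cloud(p);W=c.reshape(-1,3);W=W[np.isfinite(W[:,0])]
    d=W[:,:2]-[.550,.2005];a=np.radians(4.3);l=np.c_[d@[np.cos(a),np.sin(a)],d@[-np.sin(a),np.cos(a)],W[:,2]]*1000
    s=-(l[:,0]-20)*.643+(l[:,2]-30)*.766; nn=(l[:,0]-20)*.766+(l[:,2]-30)*.643
    k=(abs(l[:,1])<75)&(nn>15)&(nn<30)&(s>0)&(s<100)
    print(n,k.sum(),'s',np.percentile(s[k],[.5,2,98,99.5]),'y',np.percentile(l[k][:,1],[.5,2,98,99.5]))
    f=k&(s>35)&(s<75)&(abs(l[:,1])<50)
    A=np.c_[s[f],l[f][:,1],np.ones(f.sum())];print('  n fit',np.linalg.lstsq(A,nn[f],rcond=None)[0],np.median(nn[f]))
    for y in (-45,-20,20,45):
        g=k&(abs(l[:,1]-y)<8)&(nn>19); print('   y',y,'s max',np.percentile(s[g],98) if g.sum()>9 else None)
    g=(abs(l[:,1])<75)&(nn>4)&(nn<27)&(s>80)&(s<97); print('  top edge s',np.percentile(s[g],[50,95]) if g.sum()>9 else None,g.sum())
E
python3 chk.py
```

```text
time: 25.85
eef_pos: [0.536, 0.2005, 0.2004]
tcp_rot: [0.682, 0.731, 0.002, 0.001]
contact_force: [0.4, 1.2, 0.9]
opening: 0.795
finger_force: 0.0
time: 26.27
eef_pos: [0.5018, 0.0967, 0.1971]
tcp_rot: [0.683, 0.73, 0.0, 0.0]
contact_force: [0.9, 0.7, 0.0]
opening: 0.796
finger_force: 0.0
wrist 9355 s [ 0.10893906  0.40069478 85.03831877 85.42288158] y [-71.29029598 -67.46174014  38.7147138   43.28541977]
  n fit [3.11710553e-04 1.07435592e-04 2.24392923e+01] 22.44744756677699
   y -45 s max 84.88874656022907
   y -20 s max 84.94867276894574
   y 20 s max 84.94227931649243
   y 45 s max 43.50572024274613
  top edge s [84.77732427 90.93987206] 4624
top 234 s [ 0.10917623  0.25695415 82.37694138 84.6152836 ] y [-55.91227374 -53.09474819  71.87237149  72.84089631]
  n fit [ 0.02892687  0.20002627 12.74956283] 24.36363864112266
   y -45 s max 20.98251408549069
   y -20 s max 18.87315587729226
   y 20 s max None
   y 45 s max 83.40365248547933
  top edge s [85.10724002 88.51076729] 34
```

```bash
python3 - <<'E'
from plan import *
p=shot('wrist');W=cloud(p).reshape(-1,3);W=W[np.isfinite(W[:,0])]
d=W[:,:2]-[.550,.2005];a=np.radians(4.3);l=np.c_[d@[np.cos(a),np.sin(a)],d@[-np.sin(a),np.cos(a)],W[:,2]]*1000
s=-(l[:,0]-20)*.643+(l[:,2]-30)*.766; nn=(l[:,0]-20)*.766+(l[:,2]-30)*.643
for lo in (42,52,62,72):
    k=(s>lo)&(s<lo+10)&(nn>20)&(nn<25)&(abs(l[:,1])<75); m=(s>lo)&(s<lo+10)&(nn>5)&(nn<12)&(l[:,1]<-40)&(l[:,1]>-75)
    print(lo,np.percentile(l[k][:,1],[1,99]),np.percentile(l[m][:,1],[1,99]) if m.sum()>5 else None)
p=shot('top');W=cloud(p).reshape(-1,3)
h=W[(W[:,0]>.485)&(W[:,0]<.525)&(W[:,1]>-.27)&(W[:,1]<-.15)&(W[:,2]>.1)&(W[:,2]<.2)];print('handle y',np.median(h[:,1]),'was -.2395')
E
```

```text
42 [-55.14905172  38.65416668] [-60.88746533 -59.05760411]
52 [-55.5564365   36.23763411] [-60.9101102  -58.88674131]
62 [-55.27676488  34.2951135 ] [-60.88606142 -58.61462377]
72 [-55.44909881  32.15161558] [-60.81397318 -57.79835832]
handle y -0.19654245111935092 was -.2395
```

Dish −y edge at −55.4 mm and lid edge at −60.5 mm (centred), square, on the rails; the bolt is drawn about 43 mm.

```bash
python3 -c "
from plant import ctrl
print(ctrl.sign_off())"
```

```text
the job is handed in; nothing more can be done
None
```

The job is handed in. By the last camera measurements the bolt is drawn about 43 mm, and the dish lies lid-down on the empty stand, lid on, square and home against its lip; the sign-off gave no verdict.

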